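Cover the topping pot with its slotted lid

TASK

Put the slotted lid on the topping pot that has the ladle in it, turned so that the ladle's handle stands in the slot and the lid lies flat and centred on the pot's rim. Lower it on and let go only once it is down. Leave the plain lid and the other loose things where they are.

Things in the scene. Friction and masses are not known exactly. Their poses are not given: they have to be found in the camera images.
- pot: Open round steel topping pot, 150 mm across, 95 mm tall, fixed. The rim is 142 mm across inside, its top 95 mm above the table. Origin: centre of its underside; z up; own +x points to where its ladle leans out. Two loop handles reach 102 mm from the axis along +y and -y, 72 mm above the table, below the rim.
- ladle_pass (a point): Point where the centreline of the ladle's handle crosses the level of the closed lid: 62 mm from the pot's axis along the pot's +x, 97.5 mm above the table. The handle is a straight dark steel rod 11 mm thick that leans outward 27 degrees from vertical; the ladle is fixed to the pot.
- ladle_top (a point): The upper end of the straight part of the ladle's handle: 108 mm from the pot's axis, 187 mm above the table; a 16 mm end piece bends further outward.
- lid: Slotted lid, loose, about 0.3 kg, grip side up on the table: a flat round steel plate 171 mm across. Origin: on its axis, at the underside of its four lugs; z up. The lugs, 8 mm deep, reach 66 mm from the axis and drop inside the pot's rim with 5 mm play all round. The plate spans 8 to 13 mm above the origin. Closed, the plate lies on the rim and the origin is 87 mm above the table.
- lid_grip (a point): Point to grip: on the lid's axis in its black bar grip, 34 mm above the lid's origin. The upright bar is 76 mm long along the lid's x (centred 4 mm towards -x), 16 mm thick along y, and spans 13 to 49 mm above the origin.
- lid_slot (a point): Point on the middle line of the lid's slot: 62 mm from the lid's axis along the lid's own +x, 10.5 mm above the origin. The straight slot runs from 42 mm off the axis out to the edge along +x; it is 44 mm wide, 37 mm between its rolled edges. With the lid on rightly this point lies at ladle_pass.
- plain_lid: A bystander: a second loose lid of the same size and grip but a full disc without a slot. Origin as for the slotted lid.
- tub_a: Bystander: loose lidded tub, 86 mm across, 55 mm tall; origin at the centre of its underside.
- tub_b: Bystander: smaller loose lidded tub, 74 mm across, 45 mm tall; origin at the centre of its underside.
- tub_c: Bystander: loose lidded tub, 86 mm across, 55 mm tall; origin at the centre of its underside.
- spatula: Bystander: loose spatula, 190 mm long along its x, lying flat; origin at the centre of its underside.
- tongs: Bystander: loose steel serving tongs, 225 mm long along their x, 16 mm tall, lying flat; origin near the middle of their underside.
Mind the look-alikes: they are no part of the job. Leave any orange or yellow look-alike of the lid alone.

How it is judged (in metres and radians):
On the way:
1. the slotted lid, still held by the fingers, is lowered to within 12 mm of its closed height on the pot, centred within 10 mm, its slot at the ladle handle within 20 mm (horizontal distance between lid and pot below 0.01 m and horizontal distance between lid_slot and ladle_pass below 0.02 m and z of lid in the frame of pot between 0.08 and 0.099 m and contact force between the fingers and lid above 0.5 N), for 0.1 s.
At the end, for the whole second after the job is handed in: The slotted lid lies at rest on the pot's rim: origin within 4 mm of 87 mm above the pot's underside, level within 0.05 rad (3 degrees), centred within 10 mm, and its slot point within 20 mm (seen from above) of the ladle handle, which stands in the slot (horizontal distance between lid and pot below 0.01 m and horizontal distance between lid_slot and ladle_pass below 0.02 m and z of lid in the frame of pot between 0.083 and 0.091 m and angle between lid's own z axis and vertical below 0.05 rad and linear speed of lid below 0.02 m/s); the robot touches nothing.
It fails at once if the plain lid, a tub, the spatula or the tongs is moved more than 25 mm from where it was (distance of any of plain_lid, tub_a, tub_b, tub_c, spatula, tongs from where it was at the start of the episode above 0.025 m).
It also fails if it takes over 48 s, if anything falls off the work surface, if the arm or the gripper's body presses on something with over 40 N, if the wrist force passes 120 N, or if a joint passes its speed limit or range.

ROBOT

A 7-joint arm with a two-finger parallel gripper is mounted at the origin on the work surface. World frame = base frame: x ahead of the robot, y to its left, z up, the work surface at z = 0. Lengths are in mm, angles in rad, forces in N, time in s.
With the tool pointing down it reaches from about 400 to 850 mm from the base axis. Payload 4.5 kg.
Tool frame: the origin (TCP) lies at the very end of the fingers, on their centre line; the grasp point (between the pads) lies 19 mm behind it; z points along the fingers, y is the direction in which the jaws open and shut (so a half turn about z gives the same grasp; the last joint's range is limited). The gripper opens to 88 mm and grips with 3 to 60 N. Pads are 18 mm wide; open, the fingers measure 123 mm over their backs; the gripper's body (75 mm by 187 mm) begins 45 mm behind the grasp point.
Start: joints at [1.272, 0.689, -0.195, 1.565, 0.157, 0.902, -0.215], TCP at [204.211, -590.721, 238.743] pointing down, gripper open.
Joint ranges: [-3.01, 3.01], [-0.46, 2.08], [-1.47, 1.51], [0.13, 2.56], [-1, 4.14], [0.04, 2.09], [-2.66, 2.66]. Speed limits (rad/s): [2.57, 2.57, 3.14, 3.14, 3.14, 3.14, 3.14].

INTERFACE

Orientations are given as a unit quaternion [x, y, z, w].
In Python, from plant import get_obs, read_camera, camera_model, manip gives the robot as it stands. The module is installed in compiled form; this text tells all that it offers.
- The arm moves only by the tool arm_command, never from a script. Its argument "moves" is a list of rows, each a list of 5 numbers: the shift along the tool's x, y, z in mm, then the turn about the tool's z in degrees, then the gripper's target within -1 to 1 (shut at 1, half-way at 0, fully open at -1). In form: [[dx, dy, dz, spin, hand], ...]. A call has 1 to 12 rows; each row shifts and turns the commanded pose from where the row before left it, along the tool's axes as they then stand; what a row does not reach is not made up. A row lasts 1/8 s, in which the tool goes at most 62.5 mm and 10.7 degrees, less where a joint would pass 70% of its speed; a pose out of reach is approached as far as the arm can. A call is refused whole if a number of a shift passes 62.5 or a number of a turn 10.7, either way. A call with a gripper value outside its range is refused whole. The fingers move at their own pace and stop on an object; the grip force is fixed at half the most. Time passes only in rows, so rows that do not move let the fingers close. It gives the time, the measured TCP pose, the force and the opening at its end, in the units of the state.
- get_obs(): the state, without advancing time (a new reading comes with each control period).
- read_camera(name): name is "side" or "top" or "wrist"; returns the picture (480x640x3 uint8, red, green, blue); there is no depth.
- camera_model(name): a dict with "fx", "fy", "cx", "cy" (pixels), "R" (3x3) and "t" (3): a world point X has camera coordinates R X + t. Camera axes: x right, y down, z forward; pixel columns grow to the right and rows downward; lengths in mm; the calibration is good to about 2 mm. A picture is of the moment at which its call begins: read the wrist's pose just before it. camera_model takes no time and is no camera call; for the wrist camera it gives the pose at the moment of the call.
- manip.finish_job(): hands the job in, once; it reports no verdict.
The state is a dict: "clock": time; "qpos": joint angles; "joint_velocities": joint speeds; "joint_efforts": joint torques, N m; "position": TCP position; "eef_rot": TCP orientation; "force": force on the tool from outside, world axes, zero at the start; "moment": the same for the moment, N m; "gripper_width": opening from 0.0 (shut) to 1.0 (fully open).
Only numpy, scipy, OpenCV 4.12 (cv2) and the standard library are available. Lean on these libraries where they do the work, as an engineer would, in place of code of your own. Each camera call takes 0.05 s, during which the arm holds its last target. There are 200 camera calls.

## Working session

There is one attempt and no reset: what is moved stays moved. The work goes in short steps, Python scripts to look and compute and a tool call to move; the robot and the scene stay as the last step left them, time stands still between calls to the robot, and variables do not carry over. Pictures are saved under pics/ and viewed, about 8 in all and at most 12, crops included, and the job is handed in when it is done.

Besides the shell and the picture viewer there is one more tool, called after "Emit:" as name(argument=value, ...), one argument or row to a line, values as JSON. arm_command: Moves the arm, as the interface text tells. Its arguments: {"type":"object","properties":{"moves":{"type":"array","items":{"type":"array","items":{"type":"number"}}}},"required":["moves"]}

```bash
mkdir -p pics
cat > h.py <<'E'
import numpy as np, cv2, json
from plant import get_obs, read_camera, camera_model, manip
def ray(m,u,v,z):
    R=np.array(m["R"]);t=np.array(m["t"]).ravel()
    d=R.T@np.array([(u-m["cx"])/m["fx"],(v-m["cy"])/m["fy"],1]);c=-R.T@t
    return c+d*(z-c[2])/d[2]
def proj(m,X):
    p=np.array(m["R"])@np.array(X,float)+np.array(m["t"]).ravel()
    return np.array([m["fx"]*p[0]/p[2]+m["cx"],m["fy"]*p[1]/p[2]+m["cy"]])
E
python3 - <<'E'
from h import *
o=get_obs();print(o)
for n in("top","side"):
    m=camera_model(n);im=read_camera(n);cv2.imwrite(f"pics/{n}1.png",im[:,:,::-1]);print(n,-np.array(m["R"]).T@np.array(m["t"]).ravel(),m["R"])
E
```

```text
{'clock': 0.0, 'qpos': array([ 1.271825  ,  0.689944  , -0.19452833,  1.56632797,  0.15733303,
        0.90253   , -0.21510484]), 'joint_velocities': array([ 0.00056838, -0.00029017,  0.00183268,  0.00091306, -0.00203317,
        0.00105435,  0.00141539]), 'joint_efforts': array([-2.77514282e-04, -5.27573812e+01, -1.26680262e+00, -1.53428113e+01,
       -5.26215706e-02,  6.72394177e-03,  1.76519238e-04]), 'position': array([ 203.90960558, -590.13456324,  237.93965303]), 'eef_rot': array([ 9.86180365e-01,  1.65672768e-01, -2.26662886e-04, -8.77768904e-04]), 'force': array([ 0.01664334, -0.64803828,  0.78004831]), 'moment': array([-0.01183246, -0.00213632,  0.00364125]), 'gripper_width': 0.9966758015523366}
top [ 379.93064717  -49.76207175 1429.82325627] [[ 0.02691356 -0.99949956  0.0166222 ]
 [-0.99536904 -0.02832998 -0.09185801]
 [ 0.09228294 -0.014073   -0.99563337]]
side [-331.07855246  983.60651838  865.46225908] [[-0.78719901 -0.61655318  0.01341243]
 [-0.30732783  0.37334682 -0.87530666]
 [ 0.53466562 -0.69316256 -0.4833822 ]]
```

View pics/top1.png

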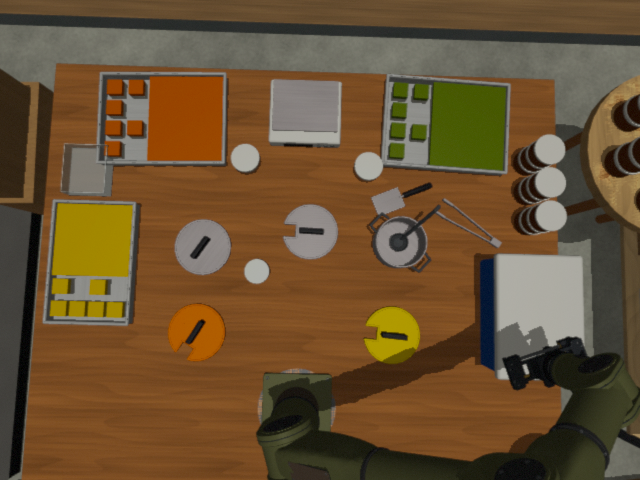

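View pics/side1.png

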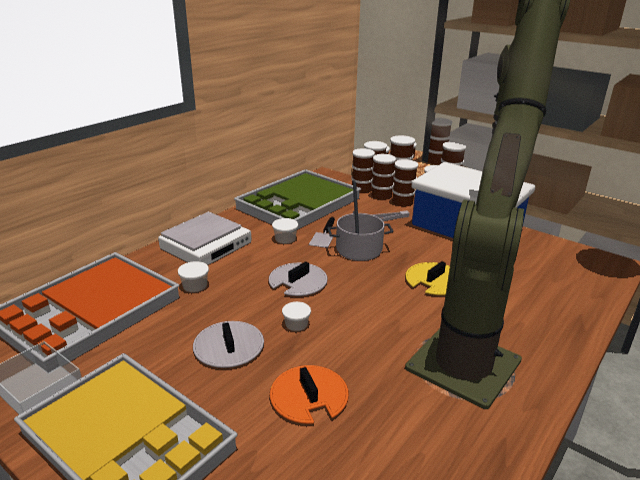

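In the top view the lids are the slotted steel lid (310,231), the plain steel lid (203,247), the orange one (197,332) and the yellow one (392,335). Only (310,231) is both steel and slotted. Its slot faces image-left. The pot is at (400,242) and its ladle leans to the upper right. I'll confirm this in a crop and measure.

Run:
```python
from h import *
from scipy.optimize import least_squares
im=cv2.imread("pics/top1.png");m=camera_model("top")
hsv=cv2.cvtColor(im,cv2.COLOR_BGR2HSV)
# lid: grey (low saturation) blob
mask=((hsv[:,:,1]<45)&(hsv[:,:,2]>90)).astype(np.uint8)
n,l,s,c=cv2.connectedComponentsWithStats(mask)
k=l[215,310];print("lid blob",s[k])
cn=max(cv2.findContours((l==k).astype(np.uint8),cv2.RETR_EXTERNAL,cv2.CHAIN_APPROX_NONE)[0],key=len)[:,0]
P=np.array([ray(m,u,v,13)[:2] for u,v in cn])
f=least_squares(lambda p:np.hypot(*(P-p[:2]).T)-85.5,P.mean(0),loss="soft_l1",f_scale=2).x
print("lid centre",f, "R med",np.median(np.hypot(*(P-f).T)))
# slot: plate points on circle of radius 65 that are not grey
a=np.radians(np.arange(0,360,1))
for r in(60,68,76):
    g=[mask[tuple(np.round(proj(m,[f[0]+r*np.cos(t),f[1]+r*np.sin(t),12])).astype(int)[::-1])]==0 for t in a]
    g=np.array(g);z=(np.exp(1j*a)*g).sum();print(r,"slot dir deg",np.degrees(np.angle(z)),g.sum())
# bar
bk=(hsv[:,:,2]<50).astype(np.uint8);n,lb,sb,cb=cv2.connectedComponentsWithStats(bk);kb=lb[231,310];ys,xs=np.where(lb==kb)
B=np.array([ray(m,u,v,45)[:2] for u,v in zip(xs,ys)]);w,V=np.linalg.eigh(np.cov(B.T));print("bar",B.mean(0),np.degrees(np.arctan2(V[1,1],V[0,1])),len(B))
x0,y0,S=260,165,3.3
cr=cv2.resize(im[165:290,260:500],None,fx=S,fy=S,interpolation=cv2.INTER_CUBIC);cv2.imwrite("pics/crop1.png",cr)
print("pot guess",ray(m,400,242,95))
```

```text
lid blob [ 283  205   55   54 2031]
lid centre [529.42019582 -27.2838191 ] R med 81.98010620862529
60 slot dir deg 87.5 40
68 slot dir deg 88.0 35
76 slot dir deg 88.5 30
bar [528.08047901 -28.88108557] 87.84969814165538 109
pot guess [ 497.06396858 -288.27639992   95.        ]
```

View pics/crop1.png

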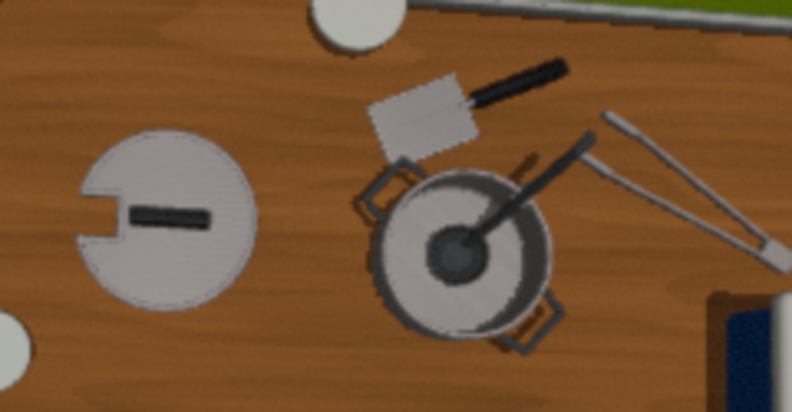

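The crop confirms it: the steel slotted lid is at crop (168,220), its slot opens at (100,216) and its bar is at (170,217). The pot's rim centre is near (463,254), its handles' outer middles at (381,178) and (545,332), and the ladle's end at (590,137).

```bash
cat >> h.py <<'E'
def state():
    from scipy.spatial.transform import Rotation as R
    o=get_obs();M=R.from_quat(o["eef_rot"]).as_matrix()
    return o,M,np.degrees(np.arctan2(M[1,0],M[0,0]))
E
python3 - <<'E'
from h import *
m=camera_model("top");S=3.3
C=lambda x,y:((x+.5)/S-.5+260,(y+.5)/S-.5+165)
rim=ray(m,*C(463,254),95);h1=ray(m,*C(381,178),72);h2=ray(m,*C(545,332),72)
print("rim",rim,"handles",h1,h2,"mid",(h1+h2)/2,"span",np.linalg.norm(h1-h2))
d=h1-h2;print("heading",np.degrees(np.arctan2(d[1],d[0]))-90)
for z,p in((192,(590,137)),):
    q=ray(m,*C(*p),z);e=(q-rim)[:2];print("tip",q,np.hypot(*e),np.degrees(np.arctan2(e[1],e[0])))
o,M,y=state();print(M.round(3),y)
# to above lid in tool frame, z=180
for tgt in ([529,-26,200],):
    dl=np.array(tgt)-o["position"];print(M.T@dl)
E
```

```text
rim [ 498.16199611 -288.13123049   95.        ] handles [ 566.51128248 -217.70231319   72.        ] [ 432.5970744  -366.23791562   72.        ] mid [ 499.55417844 -291.97011441   72.        ] span 199.9896005239898
heading -42.036652034251034
tip [ 588.98650705 -374.25332186  192.        ] 125.16431764005013 -43.477702364403825
[[ 0.945  0.327 -0.001]
 [ 0.327 -0.945  0.001]
 [-0.    -0.002 -1.   ]] 19.071613317361052
[ 491.56141745 -426.96301214   38.62095246]
```

Emit:
arm_command(
  moves=[
    [41, -35.5, 0, 0, -1],
    [41, -35.5, 0, 0, -1],
    [41, -35.5, 0, 0, -1],
    [41, -35.5, 0, 0, -1],
    [41, -35.5, 0, 0, -1],
    [41, -35.5, 0, 0, -1],
    [41, -35.5, 0, 0, -1],
    [41, -35.5, 0, 0, -1],
    [41, -35.5, 0, 0, -1],
    [41, -35.5, 0, 0, -1],
    [41, -35.5, 0, 0, -1],
    [41, -35.5, 0, 0, -1],
  ],
)

```text
clock: 1.6
position: [530.5, -25.8, 238.5]
eef_rot: [0.986, 0.166, -0.0, 0.0]
force: [0.3, 0.8, -0.3]
gripper_width: 1.0
```

Emit:
arm_command(
  moves=[
    [0, 0, 0, -10, -1],
    [0, 0, 0, -10, -1],
    [0, 0, 0, -10, -1],
    [0, 0, 0, -10, -1],
    [0, 0, 0, -10, -1],
    [0, 0, 0, -10, -1],
    [0, 0, 0, -9, -1],
    [0, 0, 0, 0, -1],
    [0, 0, 0, 0, -1],
  ],
)

```text
clock: 2.72
position: [529.9, -27.5, 238.5]
eef_rot: [0.72, 0.694, -0.0, -0.0]
force: [-0.5, -0.1, 1.0]
gripper_width: 1.002
```

Run:
```python
from h import *
o,M,y=state();print(o["clock"],o["position"],y,M[:,2],o["qpos"][6])
m=camera_model("wrist");im=read_camera("wrist");cv2.imwrite("pics/w1.png",im[:,:,::-1])
import pickle;pickle.dump(m,open("w1.pkl","wb"))
print("pred lid centre",proj(m,[529,-27,13]),"slot",proj(m,[531,35,13]))
```

```text
2.725 [529.89904022 -27.45669854 238.54991606] 87.91403775076496 [-3.82741175e-04 -1.07238282e-04 -9.99999921e-01] -0.4510800344759219
pred lid centre [320.05751535 210.11914861] slot [319.66425386 148.43516117]
```

View pics/w1.png

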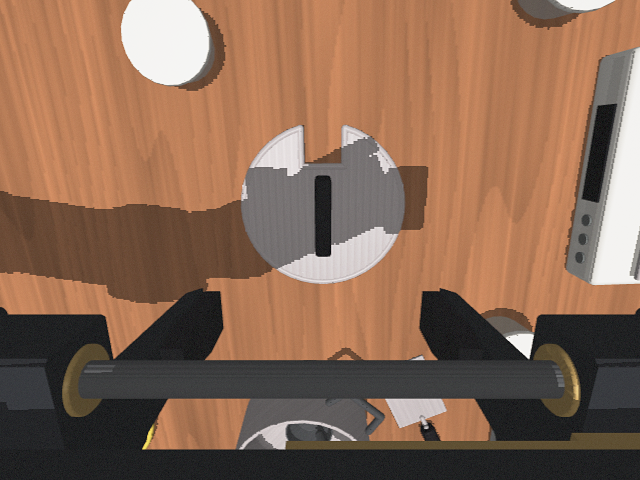

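The wrist view shows the lid's plate at about x 242–405 with its bottom edge at y 284, so its centre is about (323.5,203). The slot edges are at x 303 and 343, and the bar runs upright at x≈323, y 176–257. The yaw already agrees with the lid.

Run:
```python
from h import *
import pickle;m=pickle.load(open("w1.pkl","rb"))
for p,z in(((323.5,203),13),((242,203),13),((405,203),13),((323,284),13),((323,177),49),((323,256),49),((323,145),12)):
    print(p,ray(m,*p,z).round(1))
print(-np.array(m["R"]).T@np.array(m["t"]).ravel(), np.array(m["R"]).round(3))
o,M,y=state();print(o["position"],y)
```

```text
(323.5, 203) [532.8 -19.7  13. ]
(242, 203) [448.7 -16.5  13. ]
(405, 203) [617.1 -22.9  13. ]
(323, 284) [ 529.1 -109.9   13. ]
(323, 177) [533.2  10.8  49. ]
(323, 256) [530.4 -65.3  49. ]
(323, 145) [534.4  38.1  12. ]
[532.40720763  46.75044053 384.59309153] [[ 0.999 -0.038  0.001]
 [-0.036 -0.957  0.286]
 [-0.01  -0.286 -0.958]]
[529.98906104 -27.40474134 238.63522088] 87.94747047139265
```

Emit:
arm_command(
  moves=[
    [3.5, 2, 40, 0, -1],
    [0, 0, 40, 0, -1],
    [0, 0, 40, 0, -1],
    [0, 0, 40, 0, -1],
    [0, 0, 30, 0, -1],
    [0, 0, 20, 0, -1],
    [0, 0, 11, 0, -1],
    [0, 0, 0, 0, -1],
    [0, 0, 0, 0, -1],
  ],
)

```text
clock: 3.9
position: [532.7, -23.9, 18.4]
eef_rot: [0.719, 0.695, 0.0, 0.0]
force: [-0.7, 0.6, 0.4]
gripper_width: 0.997
```

Emit:
arm_command(
  moves=[
    [0, 0, 0, 0, 1],
    [0, 0, 0, 0, 1],
    [0, 0, 0, 0, 1],
    [0, 0, 0, 0, 1],
    [0, 0, 0, 0, 1],
    [0, 0, 0, 0, 1],
    [0, 0, 0, 0, 1],
    [0, 0, 0, 0, 1],
  ],
)

```text
clock: 4.9
position: [532.1, -24.0, 17.7]
eef_rot: [0.719, 0.695, -0.0, -0.0]
force: [-1.0, -0.6, 0.3]
gripper_width: 0.177
```

Emit:
arm_command(
  moves=[
    [0, 0, -15, 0, 1],
    [0, 0, -35, 0, 1],
    [0, 0, -45, 0, 1],
    [0, 0, -45, 0, 1],
    [0, 0, -45, 0, 1],
    [0, 0, -35, 0, 1],
    [0, 0, -20, 0, 1],
    [0, 0, 0, 0, 1],
  ],
)

```text
clock: 5.9
position: [532.5, -23.9, 259.5]
eef_rot: [0.719, 0.695, 0.001, 0.001]
force: [-0.6, -1.0, -2.9]
gripper_width: 0.175
```

Emit:
arm_command(
  moves=[
    [0, 0, 0, 6, 1],
    [0, 0, 0, 10, 1],
    [0, 0, 0, 10, 1],
    [0, 0, 0, 10, 1],
    [0, 0, 0, 10, 1],
    [0, 0, 0, 10, 1],
    [0, 0, 0, 10, 1],
    [0, 0, 0, 10, 1],
    [0, 0, 0, 10, 1],
    [0, 0, 0, 10, 1],
    [0, 0, 0, 10, 1],
    [0, 0, 0, 10, 1],
  ],
)

```text
clock: 7.4
position: [530.8, -23.8, 256.5]
eef_rot: [0.97, -0.244, -0.001, 0.001]
force: [0.6, -0.0, -3.0]
gripper_width: 0.178
```

Emit:
arm_command(
  moves=[
    [0, 0, 0, 10, 1],
    [0, 0, 0, 4.5, 1],
    [0, 0, 0, 0, 1],
    [0, 0, 0, 0, 1],
  ],
)

```text
clock: 7.9
position: [531.6, -23.9, 257.1]
eef_rot: [0.933, -0.361, -0.001, 0.0]
force: [-0.8, -0.3, -2.6]
gripper_width: 0.179
```

Run:
```python
from h import *
o,M,y=state();print(o["clock"],o["position"],y,o["force"],o["gripper_width"],o["qpos"][6])
m=camera_model("wrist");im=read_camera("wrist");cv2.imwrite("pics/w2.png",im[:,:,::-1])
print("move tool",M.T@(np.array([499,-290,250])-o["position"]))
```

```text
7.9 [531.56884154 -23.85507764 257.13035278] -42.340654465435605 [-0.80577425 -0.26121281 -2.57748511] 0.17888651360857724 -2.230857743690985
move tool [155.19193023 218.65052674   7.21824201]
```

View pics/w2.png

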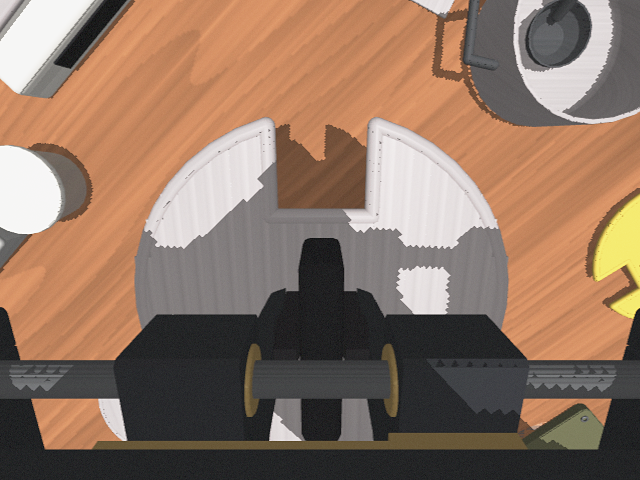

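The lid hangs level, with its slot centred at x≈323 between edges 277 and 370. Next I stop about 120 mm short of the pot and view it from the wrist.

Emit:
arm_command(
  moves=[
    [3, 20, 0, 0, 1],
    [6, 40, 0, 0, 1],
    [6, 40, 0, 0, 1],
    [6, 40, 0, 0, 1],
    [6, 40, 0, 0, 1],
    [6, 30, 0, 0, 1],
    [2, 8.5, 0, 0, 1],
    [0, 0, 0, 0, 1],
    [0, 0, 0, 0, 1],
  ],
)

```text
clock: 9.07
position: [411.2, -207.8, 257.7]
eef_rot: [0.933, -0.361, 0.0, -0.0]
force: [-0.3, -0.9, -3.0]
gripper_width: 0.18
```

Run:
```python
from h import *
o,M,y=state();print(o["clock"],o["position"],y,o["qpos"][6])
m=camera_model("wrist");im=read_camera("wrist");
import pickle;pickle.dump(m,open("w3.pkl","wb"))
P=np.array([499,-290.]);h=np.radians(-42.3);ux=np.array([np.cos(h),np.sin(h)])
for n,r,z in(("pass",62,97.5),("top",108,187),("c",0,95)): print(n,proj(m,[*(P+r*ux),z]).round(1))
v=im[:,:,::-1].copy()
for a in np.radians(range(0,360,15)):
    q=proj(m,[P[0]+75*np.cos(a),P[1]+75*np.sin(a),95]);cv2.circle(v,tuple(int(x) for x in q.round()),2,(0,0,255),-1) if np.all(abs(q)<2000) else 0
for r,z in((62,97.5),(108,187)):
    q=proj(m,[*(P+r*ux),z]);cv2.circle(v,tuple(int(x) for x in q.round()),3,(0,255,0),-1)
cv2.imwrite("pics/w3.png",v)
```

```text
9.075 [ 411.19798375 -207.76021966  257.71394944] -42.31586631752377 -1.8354386723970735
pass [323.7 -20.6]
top [ 324.9 -222. ]
c [323.6  73.6]
```

View pics/w3.png

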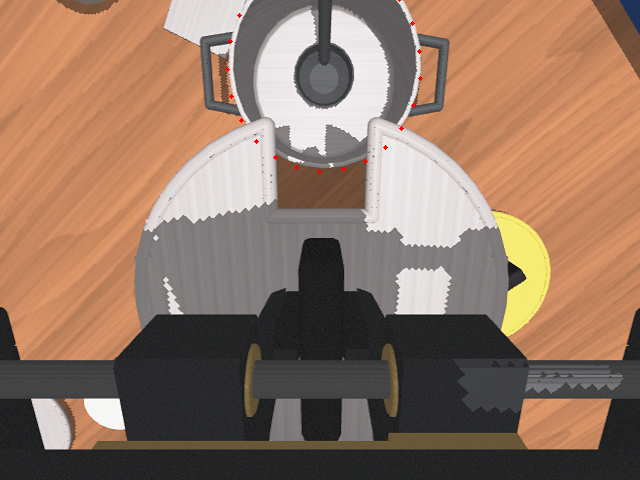

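The predicted red rim matches the pot left and right. The actual near edge is about 4 px higher (y≈167 against 171), so the pot is about 2–3 mm further out along tool x. The ladle stands on the slot's middle line at x≈323. I'll move over the pot and lower the lid part way.

Emit:
arm_command(
  moves=[
    [12, 1.7, 0, 0, 1],
    [30, 0, 0, 0, 1],
    [35, 0, 0, 0, 1],
    [30, 0, 0, 0, 1],
    [15, 0, 0, 0, 1],
    [0, 0, 0, 0, 1],
    [0, 0, 0, 0, 1],
  ],
)

```text
clock: 10.0
position: [499.0, -291.7, 257.4]
eef_rot: [0.932, -0.362, -0.001, -0.0]
force: [-0.4, -0.2, -2.9]
gripper_width: 0.179
```

Emit:
arm_command(
  moves=[
    [0, 0, 15, 0, 1],
    [0, 0, 20, 0, 1],
    [0, 0, 20, 0, 1],
    [0, 0, 20, 0, 1],
    [0, 0, 20, 0, 1],
    [0, 0, 20, 0, 1],
    [0, 0, 15, 0, 1],
    [0, 0, 8, 0, 1],
    [0, 0, 0, 0, 1],
    [0, 0, 0, 0, 1],
  ],
)

```text
clock: 11.25
position: [499.9, -292.6, 120.3]
eef_rot: [0.932, -0.362, 0.001, 0.0]
force: [0.2, 1.0, -4.3]
gripper_width: 0.179
```

Run:
```python
from h import *
o,M,y=state();print(o["clock"],o["position"],y,M[:,2],o["force"],o["gripper_width"])
w=read_camera("wrist")[:,:,::-1];m=camera_model("side")
s=read_camera("side")[:,:,::-1];u,v=proj(m,[500,-290,95]).astype(int)
s=cv2.resize(s[v-60:v+50,u-65:u+65],None,fx=3,fy=3,interpolation=cv2.INTER_CUBIC)
w=cv2.resize(w,(400,300));c=np.zeros((330,800,3),np.uint8);c[:300,:400]=w;c[:330,400:790]=s;cv2.imwrite("pics/c4.png",c)
```

```text
11.25 [ 499.88776499 -292.64850864  120.28355966] -42.43190925932628 [ 1.12187967e-03 -6.95741470e-04 -9.99999129e-01] [ 0.22569446  1.00407389 -4.31022971] 0.1787192193447129
```

View pics/c4.png

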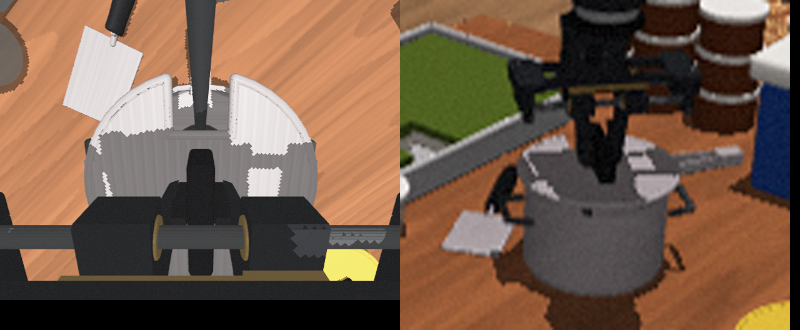

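The wrist view (left) shows the ladle centred in the slot at x≈201, between edges 172 and 231. The lid hovers level over the rim, so I lower gently.

Emit:
arm_command(
  moves=[
    [0, 0, 4, 0, 1],
    [0, 0, 4, 0, 1],
    [0, 0, 3, 0, 1],
    [0, 0, 2, 0, 1],
    [0, 0, 1, 0, 1],
    [0, 0, 0, 0, 1],
    [0, 0, 0, 0, 1],
  ],
)

```text
clock: 12.22
position: [499.5, -292.4, 105.8]
eef_rot: [0.932, -0.362, 0.0, 0.0]
force: [-1.1, -0.6, -3.6]
gripper_width: 0.178
```

Emit:
arm_command(
  moves=[
    [0, 0, 1, 0, 1],
    [0, 0, 0.5, 0, 1],
    [0, 0, 0.5, 0, 1],
    [0, 0, 0, 0, 1],
    [0, 0, 0, 0, 1],
  ],
)

```text
clock: 12.85
position: [499.6, -292.5, 104.7]
eef_rot: [0.932, -0.362, 0.0, -0.0]
force: [-1.9, 1.4, 7.3]
gripper_width: 0.179
```

The force turned upward at TCP height 104.7, which is the expected closed height. I release and rise.

Emit:
arm_command(
  moves=[
    [0, 0, 0, 0, -0.2],
    [0, 0, 0, 0, -0.2],
    [0, 0, 0, 0, -0.2],
    [0, 0, 0, 0, -0.2],
    [0, 0, -10, 0, -0.2],
    [0, 0, -20, 0, -0.2],
    [0, 0, -35, 0, -0.2],
    [0, 0, -40, 0, -0.2],
    [0, 0, -40, 0, -0.2],
    [0, 0, -20, 0, -0.2],
    [0, 0, 0, 0, -0.2],
  ],
)

```text
clock: 14.22
position: [500.3, -293.0, 270.8]
eef_rot: [0.932, -0.362, 0.002, 0.0]
force: [0.0, 0.7, -0.6]
gripper_width: 0.599
```

Emit:
arm_command(
  moves=[
    [-20, 0, 0, 0, -0.2],
    [-40, 0, 0, 0, -0.2],
    [-40, 0, 0, 0, -0.2],
    [-40, 0, 0, 0, -0.2],
    [-20, 0, 0, 0, -0.2],
    [0, 0, 0, 0, -0.2],
    [0, 0, 0, 0, -0.2],
  ],
)

```text
clock: 15.1
position: [382.2, -185.0, 268.5]
eef_rot: [0.932, -0.362, 0.0, 0.0]
force: [0.1, 0.1, -0.1]
gripper_width: 0.601
```

Run:
```python
from h import *
o,M,y=state();print(o["clock"],o["position"],o["force"])
m=camera_model("wrist");w=read_camera("wrist")[:,:,::-1].copy();P=np.array([500.5,-291.3])
for a in np.radians(range(0,360,15)):
    q=proj(m,[P[0]+85.5*np.cos(a),P[1]+85.5*np.sin(a),100]);cv2.circle(w,tuple(int(x) for x in q.round()),2,(0,0,255),-1)
m=camera_model("side")
s=read_camera("side")[:,:,::-1];u,v=proj(m,[500,-290,95]).astype(int)
s=cv2.resize(s[v-60:v+50,u-65:u+65],None,fx=3,fy=3,interpolation=cv2.INTER_CUBIC)
c=np.zeros((330,800,3),np.uint8);c[:300,:400]=cv2.resize(w,(400,300));c[:330,400:790]=s;cv2.imwrite("pics/c5.png",c)
```

```text
15.1 [ 382.19011928 -185.04918599  268.51944401] [ 0.06482957  0.08226339 -0.11333891]
```

View pics/c5.png

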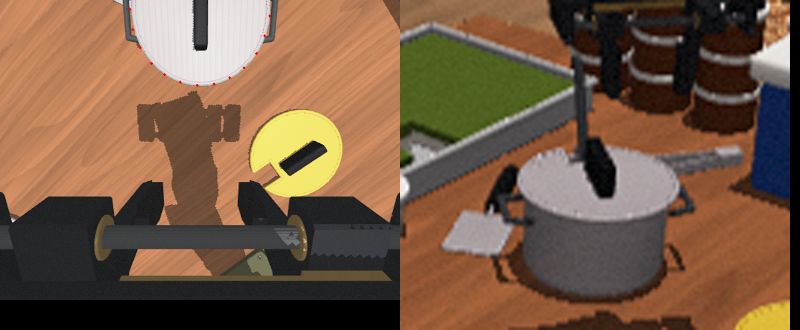

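The lid lies flat on the rim at the predicted circle, the ladle stands in the slot, and the arm is clear with force near zero. I hand in.

```bash
python3 -c "
from plant import manip;print(manip.finish_job())"
```

```text
the job is handed in; nothing more can be done
None
```

The slotted steel lid is on the topping pot, with the ladle's handle standing in its slot. I handed the job in at about 15 s of the 48 s allowed; no verdict was reported.

- **Placing:** I gripped the lid by its bar, turned it about 130° and lowered it straight down. I let go only after the wrist force turned upward (about 7 N) at tool height 104.7 mm, which matches a closed lid.
- **Last pictures:** The wrist view shows the lid's edge on the predicted circle, and the side view shows it flat with the ladle in the slot. The arm was clear, with force near zero.
- **Small disagreement:** My estimates of the pot's centre differed by about 3–4 mm between views. That is within the 5 mm play and the 10 mm tolerance.
- **Not measured:** I did not re-measure the plain lid, tubs, spatula or tongs at the end. No contact with them showed in the forces or pictures.

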